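# Pack a pillow-block bearing under the cantilever tray of a service case

### The arm

A 6-joint arm with a two-finger parallel gripper is mounted at the origin on the work surface. World frame = base frame: x ahead of the robot, y to its left, z up, the work surface at z = 0. Lengths are in mm, angles in rad, forces in N, time in s.
With the tool pointing down it reaches from about 300 to 850 mm from the base axis. Payload 5.4 kg.
Tool frame: the origin (TCP) lies at the very end of the fingers, on their centre line; the grasp point (between the pads) lies 19 mm behind it; z points along the fingers, x is the direction in which the jaws open and shut, and the axes are right-handed (so a half turn about z gives the same grasp; the last joint's range is limited). The gripper opens to 85 mm and grips with 20 to 120 N. Pads are 22 mm wide; open, the fingers measure 114 mm over their backs; the gripper's body (76 mm by 85 mm) begins 54 mm behind the grasp point. The pads swing forward as they close: fully open they stand 13 mm farther back than shut.
Start: joints at [-1.366, 0.158, 1.597, -0, 1.386, -0.21], TCP at [231.704, -526.231, 231.299] pointing down, gripper open.
Joint ranges: [-2.91, 2.91], [-0.94, 2.29], [0.18, 2.7], [-1.29, 4.43], [0.17, 2.64], [-3, 3]. Speed limits (rad/s): [2.57, 2.57, 3.14, 3.14, 3.14, 3.14].

### API

Orientations are given as a unit quaternion [w, x, y, z].
In Python, from station import env gives the robot as it stands. The module is installed in compiled form; this text tells all that it offers.
- The arm moves only by the tool jog_arm, never from a script. Its argument "deltas" is a list of rows, each a list of 7 numbers: the shift along the tool's x, y, z in m, then the turn, a rotation vector about the tool's x, y, z in rad, then the finger opening in m, from 0 to 0.0854. A call has 1 to 20 rows; each row shifts and turns the pose as measured when the row begins, along the tool's axes as they then stand; what a row does not reach is not made up. A row lasts 1/10 s, in which the tool goes at most 50 mm and 8.59 degrees, less where a joint would pass 70% of its speed; a pose out of reach is approached as far as the arm can. A call is refused whole if a number of a shift passes 0.05 or a number of a turn 0.15, either way. A call with a gripper value outside its range is refused whole. The fingers move at their own pace and stop on an object; "newtons" is the grip in N (left out, the last holds). Time passes only in rows, so rows that do not move let the fingers close. It gives the time, the measured TCP pose, the force and the opening at its end, in the units of the state.
- env.state(): the state, without advancing time (a new reading comes with each control period).
- env.grab_frame(name): name is "scene" or "top" or "wrist"; returns a dict with "img" (384x512x3 uint8, blue, green, red), "fovy" (degrees; the focal length in pixels is half the picture's height over the tangent of half this angle, whatever the lens; pixels are square), "cx", "cy" (the principal point, pixels), "D" ([k1, k2, p1, p2, k3] as OpenCV has them; the pictures are not rectified), "T" (4x4, takes a point from camera to world coordinates); the wrist camera has in their place "mount" (4x4, takes a point from camera to tool coordinates, whose origin is the TCP and whose axes are the tool frame's). Camera axes: x right, y down, z forward; pixel columns grow to the right and rows downward; lengths in mm; the calibration is good to about 2 mm. A picture is of the moment at which its call begins: read the wrist's pose just before it. There is no depth.
- env.job_done(): hands the job in, once; it reports no verdict.
Trained networks look in a picture, given as the dict that the camera call returned (one of the last four; its "shot" number tells which), for a name from the list of things; names that differ only in an ending like _2 or _b are one class to them, and where a whole thing is asked for, a point or a joint stands for the part that bears it (a point fixed in the world has none). Each returns a list of dicts, best first, with "score" (0 to 1); they miss things now and then, are a little off and sometimes report something else, mostly with a low value. They report only what shows in the picture. A call takes as long as a camera call. They do not tell look-alikes from the thing itself.
- env.find_in(picture, thing): "point" ([x, y, z] in mm, in world coordinates, good to about 4 mm: the middle of the surface that is visible of it).
- env.trace(picture, thing): "region" (384x512 bool, what is visible of it).
- env.pinpoint(picture, thing): "point" ([x, y, z] in mm, in world coordinates, good to about 4 mm: a listed point, or the origin of a listed thing).
The state is a dict: "time_s": time; "joints": joint angles; "qd": joint speeds; "tau": joint torques, N m; "tool_pos": TCP position; "tool_rot": TCP orientation; "wrist_force": force on the tool from outside, world axes, zero at the start; "moment": the same for the moment, N m; "grip_width": finger opening in mm.
Only numpy, scipy, OpenCV 4.12 (cv2) and the standard library are available. Lean on these libraries where they do the work, as an engineer would, in place of code of your own. Each camera call takes 0.05 s, during which the arm holds its last target. There are 200 camera calls.

### The job

Swing the top tray of the blue service case up and back on its links until it rests open, and stand the pillow-block bearing (the grey housing with two bolt feet) on its feet in the free space of the compartment underneath. Then bring the tray back and lower it gently, without letting it drop, until it is fully down on the case, and let go. Leave the carton in the case and the other two parts on the bench where they are.

Things in the scene. Friction and masses are not known exactly. Their poses are not given: they have to be found in the camera images.
- case: Blue steel service case base, an open box fixed to the bench: 160 (its x) x 280 (its y) x 75 mm high, walls and floor 4 mm. Origin: centre of its underside, on the bench; x to its rear (away from the robot), y to its left, z up. Inside: one undivided compartment. Steel links run outside both ends, to y = +-147 mm. The tray (same outline, 40 mm high, open on top) covers it when down.
- case_floor (a point): Centre of the compartment's floor, 4 mm above the bench, axes as the case. The compartment is 152 (x) x 272 (y) mm and 71 mm deep. With the tray open it is all free from above: the tray then lies level behind it, its front edge 83 mm behind this point, its underside 120 mm above the bench.
- tray_arm (a joint): Angle of the tray's links, rad: 0 = tray fully down on the case, 1.745 = fully open at its rear stop. The tray stays level all the way. Light friction only: below 1.13 rad (top of its path) it falls shut by its own weight (tray about 0.4 kg), beyond that it falls back to the rear stop and stays there.
- tray_handle (a point): Centre of the handle: black bar along the case's y, 120 mm long, 14 thick (x), 16 high, on two posts at y +-50 mm; pinch it from above across its thickness. The tray's rim is 12 mm below the bar, its inside reaches 77 mm before and behind it. Path in the case's frame, mm: x = 99.7 - 110 cos a, z = 89.5 + 110 sin a, a = 0.436 + joint tray_arm: (0,136) down, (163,180) open. Axes as the case.
- pillow_center (a point): Centre (29 mm above its feet) of the pillow-block bearing: grey, standing, 58 mm high, about 0.4 kg; foot 95 (its x) x 28 (its y) x 12 mm, over its middle a round housing of 27 mm radius, 28 mm thick, axis along y, with a bearing ring in it. Grip its flat faces, 28 mm apart along y, from above. Stands at any yaw in one of three places right of the case; other parts take the others.
- stock_center (a point): Centre of a cardboard carton already in the compartment, 65 (its x) x 60 (its y) x 50 mm high, on the floor, squared up with the case, anywhere from left to right; hidden while the tray is down. At least 100 mm is free on one side of it. Must stay where it is.
- bearing_center (a point): Centre of a plain round steel bearing ring lying on the bench, 52 mm diameter, 16 mm high. Must be left alone.
- coupling_center (a point): Centre of a stepped round steel coupling standing on the bench, 44 mm diameter at the foot, 42 mm high. Must be left alone.
Things that resemble listed ones, but are neither listed nor needed, are in the scene too. Leave any purple or turquoise look-alike of the part that bears pillow_center alone.

How it is judged:
By the outcome, as a careful person would: the job done as asked, in the order asked, and still so for the second after the job is handed in, with the robot touching nothing.
It also fails if it takes over 72 s, if anything falls off the work surface, if the arm or the gripper's body presses on something with over 40 N, if the wrist force passes 120 N, or if a joint passes its speed limit or range.

## Working session

There is one attempt and no reset: what is moved stays moved. The work goes in short steps, Python scripts to look and compute and a tool call to move; the robot and the scene stay as the last step left them, time stands still between calls to the robot, and variables do not carry over. Pictures are saved under pics/ and viewed, about 8 in all and at most 12, crops included, and the job is handed in when it is done.

Besides the shell and the picture viewer there is one more tool, called after "Request:" by a JSON object that holds its "op" and its "data". jog_arm: Moves the arm, as the interface text tells. Its arguments: {"type":"object","properties":{"deltas":{"type":"array","items":{"type":"array","items":{"type":"number"}}},"newtons":{"type":"number"}},"required":["deltas"]}

```bash
mkdir -p pics; cat > h.py <<'E'
from station import env
import numpy as np, cv2
from scipy.spatial.transform import Rotation as R
def K(p):
    f=192/np.tan(np.radians(p['fovy'])/2); return np.array([[f,0,p['cx']],[0,f,p['cy']],[0,0,1.]])
def toolT():
    s=env.state(); T=np.eye(4); q=s['tool_rot']; T[:3,:3]=R.from_quat([q[1],q[2],q[3],q[0]]).as_matrix(); T[:3,3]=s['tool_pos']; return T
def grab(n):
    Tt=toolT(); p=env.grab_frame(n)
    p['Tw']=p['T'] if 'T' in p else Tt@np.array(p['mount']); p['Tw']=np.array(p['Tw']); return p
def proj(p,X):
    Ti=np.linalg.inv(p['Tw']); r=cv2.Rodrigues(Ti[:3,:3])[0]
    return cv2.projectPoints(np.atleast_2d(np.array(X,float)),r,Ti[:3,3],K(p),np.array(p['D'],float))[0][:,0]
def back(p,uv,z):
    n=cv2.undistortPoints(np.array(uv,float).reshape(-1,1,2),K(p),np.array(p['D'],float))[:,0]
    d=np.c_[n,np.ones(len(n))]@p['Tw'][:3,:3].T; o=p['Tw'][:3,3]
    return o+d*((z-o[2])/d[:,2])[:,None]
E
python3 - <<'E'
from h import *
for n in ['top','scene']:
    p=grab(n); cv2.imwrite(f'pics/{n}1.png',cv2.resize(p['img'],None,fx=1.5,fy=1.5))
    for t in ['tray_handle','case','pillow_center','bearing_center','coupling_center']:
        print(n,t,[(np.round(d['point']).tolist(),round(d['score'],2)) for d in env.pinpoint(p,t)])
    for d in env.trace(p,'pillow_center'):
        v,u=np.nonzero(d['region']); print('mask',d['score'],len(u),u.mean(),v.mean())
    for d in env.trace(p,'tray_handle')[:1]:
        m=d['region'].astype(np.uint8); c=max(cv2.findContours(m,0,1)[0],key=cv2.contourArea); print('tray',cv2.minAreaRect(c))
print(np.array(p['Tw'])[:3,3]); print(env.state())
E
```

```text
top tray_handle [([509.0, 46.0, 135.0], 0.95)]
top case [([510.0, 51.0, -5.0], 0.69)]
top pillow_center [([316.0, -505.0, 26.0], 0.76), ([682.0, -172.0, 28.0], 0.65)]
top bearing_center [([449.0, -254.0, 6.0], 0.72)]
top coupling_center []
mask 0.96 361 372.3490304709141 268.46260387811634
mask 0.7 377 338.14323607427053 196.87533156498674
mask 0.62 277 258.4765342960289 135.87003610108303
tray ((175.5872802734375, 190.93377685546875), (104.74319458007812, 60.11978530883789), 3.4064435958862305)
scene tray_handle [([512.0, 50.0, 132.0], 0.67)]
scene case [([514.0, 46.0, -0.0], 0.83)]
scene pillow_center [([515.0, -406.0, 29.0], 0.87), ([314.0, -514.0, 31.0], 0.62), ([691.0, -169.0, 29.0], 0.61)]
scene bearing_center [([451.0, -253.0, 9.0], 0.6)]
scene coupling_center [([581.0, -266.0, 18.0], 0.82)]
mask 0.95 655 251.46564885496184 281.28091603053434
mask 0.8 542 127.9520295202952 165.4741697416974
mask 0.64 695 155.6978417266187 220.90503597122301
tray ((348.354248046875, 193.02529907226562), (62.2080192565918, 130.72299194335938), 89.11859893798828)
[1137.07907914 -171.22117441  806.55944376]
{'time_s': 0.8, 'joints': array([-1.36612905e+00,  1.58364165e-01,  1.59697198e+00, -3.76737311e-06,
        1.38618094e+00, -2.10100504e-01]), 'qd': array([6.06056854e-04, 1.51450719e-03, 2.13981016e-04, 9.73402795e-06,
       8.19892756e-04, 3.35060862e-04]), 'tau': array([ 9.38864287e-05, -3.95990825e+01, -3.31686437e+01, -1.57251106e-04,
        5.22111313e-04, -1.01081426e-05]), 'tool_pos': array([ 231.69210461, -526.258511  ,  231.33334721]), 'tool_rot': array([ 2.80943401e-05,  8.37549414e-01, -5.46361582e-01,  2.53305103e-05]), 'wrist_force': array([-0.05799688, -0.78178701, -0.12425019]), 'moment': array([0.01547512, 0.01721247, 0.00739215]), 'grip_width': 85.44368059493763}
```

View pics/top1.png

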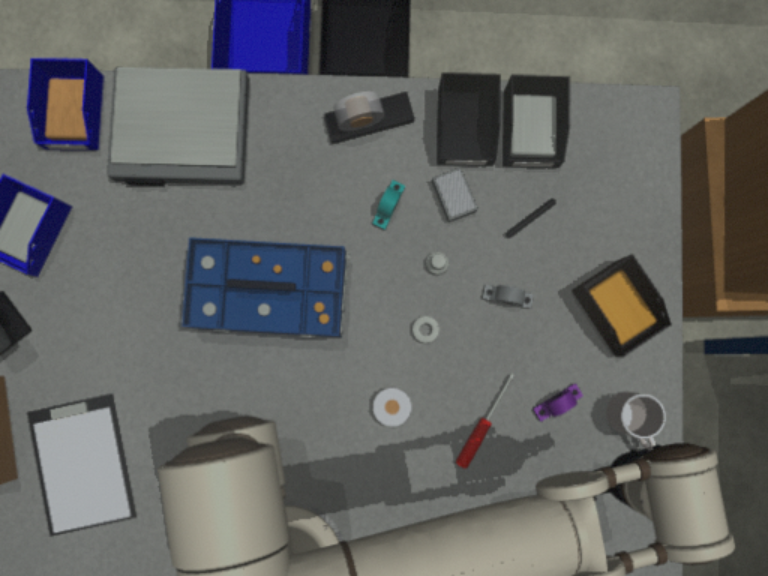

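View pics/scene1.png

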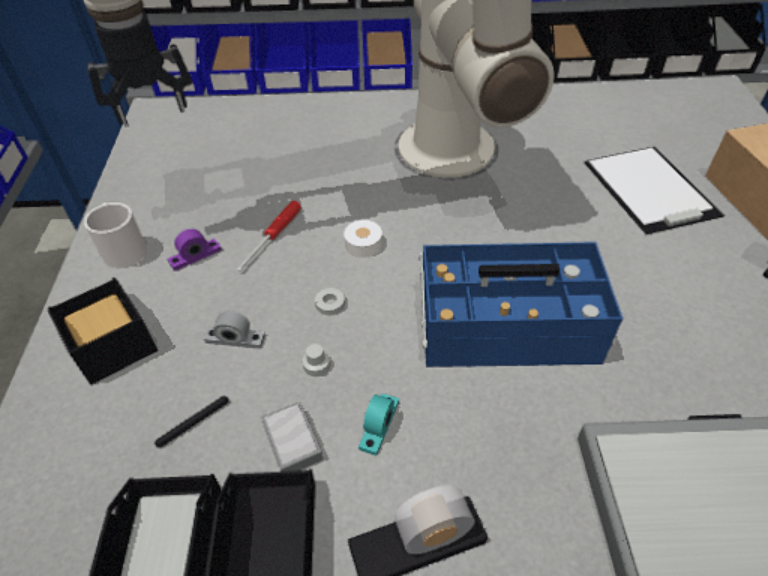

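The top view shows the case at about (265,288). The grey pillow block is at (508,295), the teal look-alike at (388,205) and the purple one at (558,402). The scene view confirms this, with grey at (235,330), so the target pillow is near world (515,-406). Next I'll get the case and pillow yaws.

```bash
cat >> h.py <<'E'
from scipy.optimize import least_squares
def rect(m): return max(cv2.findContours(m.astype(np.uint8),0,1)[0],key=cv2.contourArea)[:,0]
def plan(target,xang,T=None):
    """displacement in present tool axes (m), turn about tool z (rad) to bring tool x to xang (mod pi)"""
    T=toolT() if T is None else T
    d=T[:3,:3].T@(np.array(target)-T[:3,3])/1000
    a=np.arctan2(T[1,0],T[0,0]); w=(a-xang+np.pi/2)%np.pi-np.pi/2
    print('shift m',np.round(d,4),'turn z',round(w,3),'tilt',np.round(T[:3,2],4),'TCP',np.round(T[:3,3],1))
E
python3 - <<'E'
from h import *
for n,zp in (('top',144),('scene',144)):
    p=grab(n); im=p['img'].astype(int)
    m=env.trace(p,'tray_handle')[0]['region']
    dark=(m&(im.max(2)<50)).astype(np.uint8)
    k,l,st,c=cv2.connectedComponentsWithStats(dark); i=1+st[1:,4].argmax()
    uv=np.argwhere(l==i)[:,::-1]
    r=cv2.minAreaRect(uv.astype(np.float32)); w=back(p,uv,zp-(0 if n=='top' else 4))
    q=w[:,:2]-w[:,:2].mean(0); v=np.linalg.svd(q,full_matrices=False)[2][0]
    e=q@v; print(n,'handle',st[i],w.mean(0).round(1),'yaw of bar-90',round(np.degrees(np.arctan2(v[1],v[0]))%180-90,2),np.ptp(e))
    if n=='top':
        c=cv2.approxPolyDP(rect(m),4,True)[:,0]; print(c.tolist(),back(p,c,116).round().tolist())
    for d in env.trace(p,'pillow_center'):
        M=d['region']; uv=np.argwhere(M)[:,::-1]; w=back(p,uv,12)[:,:2]
        if im[M].std(1).mean()<15:
            q=w-w.mean(0); v=np.linalg.svd(q,full_matrices=False)[2][0]
            print(n,'pillow',w.mean(0).round(),np.degrees(np.arctan2(v[1],v[0])).round(1),np.ptp(q@v))
plan([515,-406,231],np.radians(90))
E
```

```text
Traceback (most recent call last):
IndexError: list index out of range
```

```bash
python3 - <<'E'
from h import *
for n,roi in (('top',(148,185,202,198)),('scene',(315,172,378,188))):
    p=grab(n); im=p['img'].astype(int); m=np.zeros(im.shape[:2],bool); m[roi[1]:roi[3],roi[0]:roi[2]]=1
    dark=(m&(im.max(2)<55)).astype(np.uint8)
    k,l,st,c=cv2.connectedComponentsWithStats(dark); i=1+st[1:,4].argmax()
    uv=np.argwhere(l==i)[:,::-1]; w=back(p,uv,144 if n=='top' else 138)
    q=w[:,:2]-w[:,:2].mean(0); v=np.linalg.svd(q,full_matrices=False)[2][0]
    print(n,'handle',st[i],w.mean(0).round(1),'case yaw',round(np.degrees(np.arctan2(v[1],v[0]))%180-90,2),np.ptp(q@v))
    for d in env.trace(p,'pillow_center'):
        M=d['region']; uv=np.argwhere(M)[:,::-1]; w=back(p,uv,12)[:,:2]
        if (im[M].max(1)-im[M].min(1)).mean()<40:
            q=w-w.mean(0); v=np.linalg.svd(q,full_matrices=False)[2][0]
            print(n,'pillow',w.mean(0).round(),np.degrees(np.arctan2(v[1],v[0])).round(1),np.ptp(q@v))
plan([510,48,230],np.radians(-3))
E
```

```text
top handle [150 187  47   7 232] [510.6  46.4 144. ] case yaw -1.47 120.7277255416226
top pillow [ 516. -408.] -98.8 97.40524040888639
scene handle [319 176  54   9 411] [512.6  46.6 138. ] case yaw -0.96 120.98508194097533
scene pillow [ 508. -409.] 66.0 99.97475317834065
shift m [-0.4134 -0.4861  0.0013] turn z -1.104 tilt [ 0. -0. -1.] TCP [ 231.7 -526.2  231.3]
```

Request:
{"op": "jog_arm", "data": {"deltas": [[-0.032,-0.0375,0,0,0,0,0.06],[-0.032,-0.0375,0,0,0,0,0.06],[-0.032,-0.0375,0,0,0,0,0.06],[-0.032,-0.0375,0,0,0,0,0.06],[-0.032,-0.0375,0,0,0,0,0.06],[-0.032,-0.0375,0,0,0,0,0.06],[-0.032,-0.0375,0,0,0,0,0.06],[-0.032,-0.0375,0,0,0,0,0.06],[-0.032,-0.0375,0,0,0,0,0.06],[-0.032,-0.0375,0,0,0,0,0.06],[-0.032,-0.0375,0,0,0,0,0.06],[-0.032,-0.0375,0,0,0,0,0.06],[-0.032,-0.0375,0,0,0,0,0.06],[0,0,0,0,0,-0.15,0.06],[0,0,0,0,0,-0.15,0.06],[0,0,0,0,0,-0.15,0.06],[0,0,0,0,0,-0.15,0.06],[0,0,0,0,0,-0.15,0.06],[0,0,0,0,0,-0.15,0.06],[0,0,0,0,0,-0.15,0.06]]}}

```text
time_s: 3.1
tool_pos: [516.6, 64.2, 232.1]
tool_rot: [0.002, 0.998, -0.056, 0.005]
wrist_force: [0.1, 0.5, 1.2]
grip_width: 60.4
```

```bash
python3 - <<'E'
from h import *
p=grab('wrist'); cv2.imwrite('pics/w1.png',p['img']); print(env.state()['time_s'],env.state()['grip_width'])
print([(np.round(d['point']).tolist(),round(d['score'],2)) for d in env.pinpoint(p,'tray_handle')])
c,s=np.cos(-.021),np.sin(-.021)
L=[(511+c*x-s*y,46.5+s*x+c*y,z) for x,y,z in [(0,60,144),(0,-60,144),(80,140,116),(80,-140,116),(-80,-140,116),(-80,140,116)]]
print(proj(p,L).round().tolist())
plan([511,46.5,230],-.021)
E
```

```text
3.15 60.06008109647237
[([513.0, 50.0, 142.0], 0.77)]
[[241.0, 148.0], [254.0, 270.0], [325.0, 43.0], [328.0, 309.0], [192.0, 320.0], [142.0, 61.0]]
shift m [-0.0034  0.0182  0.0021] turn z -0.097 tilt [ 0.0089 -0.0043 -1.    ] TCP [516.5  64.2 232.1]
```

View pics/w1.png

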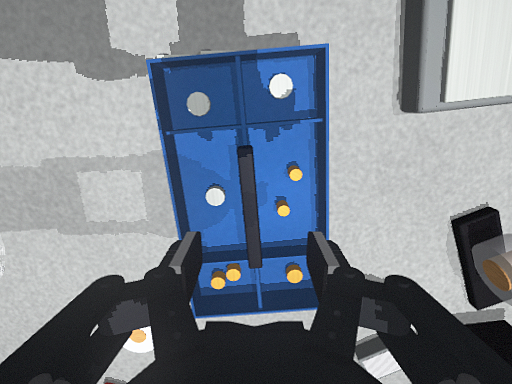

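```bash
cat >> h.py <<'E'
def plan(target,xang):
    T=toolT(); c,s=np.cos(xang),np.sin(xang)
    G=np.array([[c,s,0],[s,-c,0],[0,0,-1.]])
    if G[:,0]@T[:3,0]<0: G[:,:2]*=-1
    print('shift m',np.round(T[:3,:3].T@(np.array(target)-T[:3,3])/1000,4),'rotvec',np.round(R.from_matrix(T[:3,:3].T@G).as_rotvec(),3),'shift in level axes',np.round(G.T@(np.array(target)-T[:3,3])/1000,4),'TCP',np.round(T[:3,3],1))
E
python3 - <<'E'
from h import *
plan([513,47,230],-.035)
E
```

```text
shift m [-0.0015  0.0175  0.0021] rotvec [ 0.004 -0.009 -0.083] shift in level axes [-0.0029  0.0173  0.0021] TCP [516.5  64.2 232.1]
```

Request:
{"op": "jog_arm", "data": {"deltas": [[-0.0015,0.0175,0.002,0.004,-0.009,-0.083,0.06],[0,0,0,0,0,0,0.06],[0,0,0.03,0,0,0,0.06],[0,0,0.03,0,0,0,0.06],[0,0,0.03,0,0,0,0.06]]}}

```text
time_s: 3.7
tool_pos: [518.4, 47.0, 144.1]
tool_rot: [0.0, 1.0, -0.027, 0.007]
wrist_force: [0.5, 0.0, 0.2]
grip_width: 60.1
```

```bash
python3 - <<'E'
from h import *
plan([513,47,118],-.035)
p=grab('wrist'); im=p['img'];cv2.imwrite('pics/w2.png',im); 
print(proj(p,[(513+.035*60,107,144),(513-.035*60,-13,144)]).round(1).tolist())
E
```

```text
shift m [-0.0057  0.0003  0.026 ] rotvec [-0.    -0.015 -0.019] shift in level axes [-0.0054  0.0002  0.0261] TCP [518.4  47.  144.1]
[[239.0, 138.6], [245.6, 324.0]]
```

View pics/w2.png

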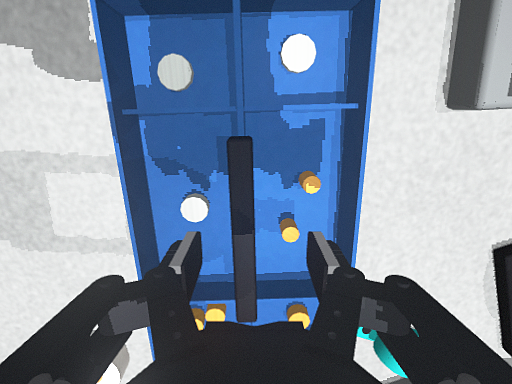

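The handle ends at (240,137) and (246,321), as predicted. I'll lower and grip.

Request:
{"op": "jog_arm", "data": {"deltas": [[-0.0055,0,0.002,0,-0.015,-0.019,0.06],[0,0,0.012,0,0,0,0.06],[0,0,0.011,0,0,0,0.06],[0,0,0,0,0,0,0.0],[0,0,0,0,0,0,0.0],[0,0,0,0,0,0,0.0],[0,0,0,0,0,0,0.0],[0,0,0,0,0,0,0.0]], "newtons": 50}}

```text
time_s: 4.55
tool_pos: [512.1, 48.5, 115.1]
tool_rot: [-0.001, 1.0, -0.02, -0.001]
wrist_force: [-1.0, -0.6, -4.9]
grip_width: 12.9
```

```bash
python3 - <<'E'
from h import *
plan([513,47,117],-.035); T=toolT()
# handle path from current TCP, rows of 0.1 rad
c,s=np.cos(-.035),np.sin(-.035)
P=lambda a:np.array([99.7-110*np.cos(.436+a),0,89.5+110*np.sin(.436+a)])
A=np.arange(0,1.746,1.745/16)
for a,b in zip(A,A[1:]): 
    d=P(b)-P(a); print(round(b,2),(d[[0,2]]*[1,-1]/1000).round(4))
E
```

```text
shift m [ 0.0009  0.0015 -0.0019] rotvec [-0.001  0.002 -0.005] shift in level axes [ 0.0009  0.0015 -0.0019] TCP [512.1  48.5 115.1]
0.11 [ 0.0056 -0.0106]
0.22 [ 0.0068 -0.0099]
0.33 [ 0.0078 -0.0091]
0.44 [ 0.0087 -0.0082]
0.55 [ 0.0096 -0.0072]
0.65 [ 0.0103 -0.0061]
0.76 [ 0.0109 -0.005 ]
0.87 [ 0.0114 -0.0037]
0.98 [ 0.0117 -0.0025]
1.09 [ 0.0119 -0.0012]
1.2 [0.012  0.0001]
1.31 [0.0119 0.0014]
1.42 [0.0117 0.0027]
1.53 [0.0113 0.004 ]
1.64 [0.0108 0.0052]
1.74 [0.0102 0.0063]
```

Request:
{"op": "jog_arm", "data": {"deltas": [[0.0056,0,-0.0106,0,0,0,0],[0.0068,0,-0.0099,0,0,0,0],[0.0078,0,-0.0091,0,0,0,0],[0.0087,0,-0.0082,0,0,0,0],[0.0096,0,-0.0072,0,0,0,0]]}}

```text
time_s: 5.05
tool_pos: [551.5, 47.4, 160.6]
tool_rot: [-0.001, 1.0, -0.02, -0.003]
wrist_force: [5.8, 0.5, -14.4]
grip_width: 13.1
```

```bash
cat >> h.py <<'E'
def handle_err(xy=(512.1,48.5),z0=115.1,yaw=-.035,N=10,goal=1.745):
    "nearest point of the handle path to the TCP (relative to the closed grasp), and N equal-angle steps from there to goal"
    T=toolT(); c,s=np.cos(yaw),np.sin(yaw); d=T[:3,3]-np.array([*xy,z0]); x=c*d[0]+s*d[1]; z=d[2]
    P=lambda a:np.array([99.7-110*np.cos(.436+a)-0,46.5-110*np.cos(np.pi/2-.436-a)*-1-46.5])
    f=lambda a:np.array([-110*np.cos(.436+a)+110*np.cos(.436),110*np.sin(.436+a)-110*np.sin(.436)])
    A=np.linspace(-.2,2,2201); D=np.array([f(a) for a in A])-[x,z]; i=(D**2).sum(1).argmin(); a=A[i]
    print('a',a.round(3),'off-path (x,z): path-TCP',D[i].round(1),'lat',round(-s*d[0]+c*d[1],1))
    B=np.linspace(a,goal,N+1); Q=np.array([f(b) for b in B]); st=np.diff(Q,axis=0); st[0]+=D[i]
    print((st*[1,-1]/1000).round(4).tolist())
    G=np.array([[c,s,0],[s,-c,0],[0,0,-1.]]); sg=np.sign(G[:,0]@T[:3,0]); G[:,:2]*=sg
    print('sign of tool x',sg,'rotvec',R.from_matrix(T[:3,:3].T@G).as_rotvec().round(3),'F',env.state()['wrist_force'].round(1),'t',env.state()['time_s'],'w',env.state()['grip_width'])
E
python3 -c "
from h import *
handle_err(N=11)"
```

```text
a 0.555 off-path (x,z): path-TCP [-0.   0.1] lat 0.2
[[0.0103, -0.0061], [0.0109, -0.0048], [0.0113, -0.0036], [0.0117, -0.0024], [0.0118, -0.0011], [0.0119, 0.0002], [0.0118, 0.0015], [0.0116, 0.0027], [0.0112, 0.004], [0.0107, 0.0052], [0.0101, 0.0063]]
sign of tool x 1.0 rotvec [-0.002  0.005 -0.004] F [  5.8   0.5 -14.4] t 5.05 w 13.100497610219007
```

Right on the path. I'll continue.

Request:
{"op": "jog_arm", "data": {"deltas": [[0.0103,0,-0.0061,0,0.005,0,0],[0.0109,0,-0.0048,0,0,0,0],[0.0113,0,-0.0036,0,0,0,0],[0.0117,0,-0.0024,0,0,0,0],[0.0118,0,-0.0011,0,0,0,0],[0.0119,0,0.0002,0,0,0,0]]}}

```text
time_s: 5.65
tool_pos: [619.1, 45.4, 177.9]
tool_rot: [-0.002, 1.0, -0.019, -0.007]
wrist_force: [-0.9, 0.3, -6.6]
grip_width: 13.2
```

```bash
python3 -c "
from h import *
handle_err(N=5)"
```

```text
a 1.202 off-path (x,z): path-TCP [0.  0.5] lat 0.6
[[0.0119, 0.001], [0.0116, 0.0027], [0.0113, 0.004], [0.0108, 0.0052], [0.0101, 0.0063]]
sign of tool x 1.0 rotvec [-0.003  0.014 -0.004] F [-0.9  0.3 -6.6] t 5.65 w 13.177817877748677
```

Request:
{"op": "jog_arm", "data": {"deltas": [[0.0119,0,0.001,0,0.012,0,0],[0.0116,0,0.0027,0,0,0,0],[0.0113,0,0.004,0,0,0,0],[0.0108,0,0.0052,0,0,0,0],[0.0098,0,0.006,0,0,0,0],[0,0,0,0,0,0,0]]}}

```text
time_s: 6.25
tool_pos: [674.5, 43.7, 158.2]
tool_rot: [-0.002, 1.0, -0.019, -0.007]
wrist_force: [-5.7, 0.1, -0.1]
grip_width: 13.1
```

```bash
python3 -c "
from h import *
handle_err(N=2)"
```

```text
a 1.746 off-path (x,z): path-TCP [0.3 0.5] lat 0.9
[[0.0003, -0.0005], [-0.0, -0.0]]
sign of tool x 1.0 rotvec [-0.003  0.014 -0.003] F [-5.7  0.1 -0.1] t 6.25 w 13.116133825680123
```

Request:
{"op": "jog_arm", "data": {"deltas": [[0,0,0,0,0,0,0.05],[0,0,0,0,0,0,0.05],[0,0,0,0,0,0,0.05],[0,0,0,0,0,0,0.05],[0,0,-0.03,0,0,0,0.06],[0,0,-0.04,0,0,0,0.06],[-0.016,0.044,-0.02,0,0,0,0.06],[-0.016,0.046,0,0,0,0,0.06],[-0.016,0.046,0,0,0,0,0.06],[-0.016,0.046,0,0,0,0,0.06],[-0.016,0.046,0,0,0,0,0.06],[-0.016,0.046,0,0,0,0,0.06],[-0.016,0.046,0,0,0,0,0.06],[-0.016,0.046,0,0,0,0,0.06],[-0.016,0.046,0,0,0,0,0.06],[0,0,0,0,0,0.09,0.06],[0,0,0,0,0,0.08,0.06]]}}

```text
time_s: 7.95
tool_pos: [515.9, -376.7, 265.0]
tool_rot: [0.003, 0.994, -0.106, 0.005]
wrist_force: [-0.5, 0.8, 0.0]
grip_width: 59.9
```

```bash
python3 - <<'E'
from h import *
p=grab('top'); cv2.imwrite('pics/t2.png',cv2.resize(p['img'][130:260,80:400],None,fx=2.4,fy=2.4,interpolation=2))
for t in ['tray_handle','stock_center']: print(t,[(np.round(d['point']).tolist(),round(d['score'],2)) for d in env.pinpoint(p,t)])
q=grab('wrist'); cv2.imwrite('pics/w3.png',q['img']);
print([(np.round(d['point']).tolist(),round(d['score'],2)) for d in env.pinpoint(q,'pillow_center')])
plan([515,-406,200],np.radians(-12)); print(env.state()['time_s'])
a=cv2.imread('pics/t2.png'); b=q['img']; o=np.zeros((312+384*5//8,768,3),np.uint8); o[:312]=a[:312]; 
v=cv2.resize(b,None,fx=.625,fy=.625); 
cv2.imwrite('pics/c1.png',np.vstack([a, np.hstack([v,np.zeros((240,448,3),np.uint8)])]))
E
```

```text
tray_handle [([672.0, 42.0, 177.0], 0.73)]
stock_center []
[([312.0, -509.0, 29.0], 0.72), ([518.0, -404.0, 30.0], 0.64)]
shift m [0.0038 0.0308 0.065 ] rotvec [ 0.005 -0.011  0.005] shift in level axes [0.0046 0.0311 0.0648] TCP [ 516.9 -374.6  264.8]
8.2
```

View pics/c1.png

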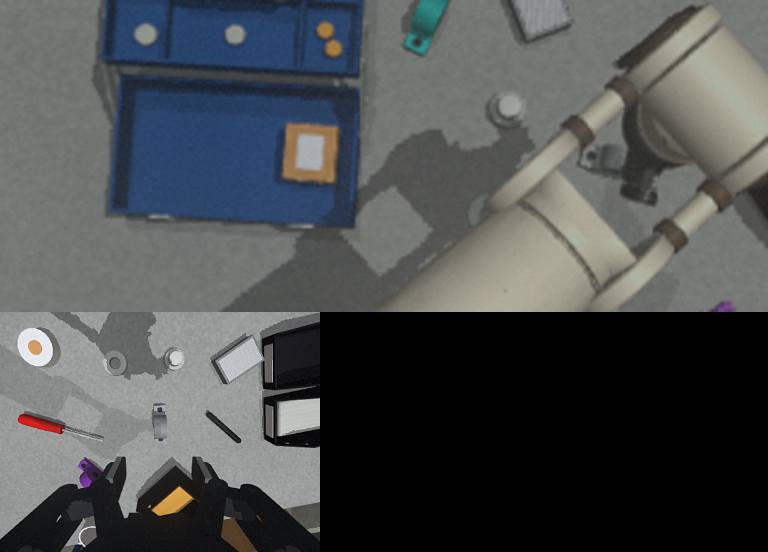

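The tray is open and rests at the rear stop. The carton is at the right end (crop (310,153)), so the left part of the compartment is free. In the wrist inset the pillow is at (160,421). I'll move closer and fit its pose.

Request:
{"op": "jog_arm", "data": {"deltas": [[0.004,0.03,0.02,0.005,-0.011,0.005,0.06],[0,0,0.045,0,0,0,0.06],[0,0,0.045,0,0,0,0.06],[0,0,0,0,0,0,0.06]]}}

```text
time_s: 8.6
tool_pos: [518.2, -404.8, 155.6]
tool_rot: [0.002, 0.995, -0.1, 0.002]
wrist_force: [-1.2, 1.6, -0.9]
grip_width: 59.9
```

```bash
cat >> h.py <<'E'
from scipy.optimize import minimize
def fit_pillow(p,m,x0):
    t=np.linspace(0,2*np.pi,24)
    foot=np.array([(x,y,z) for x in(-47.5,47.5) for y in(-14,14) for z in(0,12)])
    cyl=np.array([(27*np.cos(a),y,31+27*np.sin(a)) for a in t for y in(-14,14)])
    def sil(v):
        o=np.zeros(m.shape,np.uint8); Q=R.from_euler('z',v[2]/30).as_matrix()
        for P in(foot,cyl): cv2.fillConvexPoly(o,cv2.convexHull(np.round(proj(p,P@Q.T+[v[0],v[1],0])*16).astype(np.int32)),1,shift=4)
        return o>0
    f=lambda v:-(sil(v)&m).sum()/(sil(v)|m).sum()
    r=min((minimize(f,[x0[0],x0[1],30*np.radians(y)],method='Nelder-Mead',options=dict(initial_simplex=np.array([x0[0],x0[1],30*np.radians(y)])+np.vstack([np.zeros(3),np.eye(3)*8]))) for y in x0[2]),key=lambda r:r.fun)
    print('fit',r.x[:2].round(1),'yaw',np.degrees(r.x[2]/30).round(1),'iou',-r.fun.round(3)); return r.x,sil(r.x)
E
python3 - <<'E'
from h import *
p=grab('wrist'); im=p['img'].copy()
print([(np.round(d['point']).tolist(),round(d['score'],2)) for d in env.pinpoint(p,'pillow_center')])
for d in env.trace(p,'pillow_center'):
    m=d['region']; sat=(im[m].max(1).astype(int)-im[m].min(1)).mean(); uv=np.argwhere(m)[:,::-1]; w=back(p,uv,20).mean(0); print(d['score'],sat,w.round())
    if sat<40 and abs(w[1]+406)<40:
        x,s=fit_pillow(p,m,(515,-406,(70,80,95)))
        im[s^m]=(0,0,255); plan([x[0],x[1],30],x[2]/30-np.pi/2)
cv2.imwrite('pics/w4.png',im)
q=grab('top'); print('carton',back(q,[(209.2,193.75)],54).round(1)); 
E
```

```text
[([519.0, -405.0, 29.0], 0.82)]
0.92 51.94065656565657 [ 313. -476.   20.]
0.61 7.118615449556775 [ 518. -403.   20.]
fit [ 517.  -407.8] yaw 79.2 iou 0.951
shift m [-0.0076 -0.0018  0.1353] rotvec [ 0.013 -0.018 -0.012] shift in level axes [-5.200e-03 -1.000e-04  1.354e-01] TCP [ 522.  -408.8  165.4]
carton [[511.5 -39.3  54. ]]
```

View pics/w4.png

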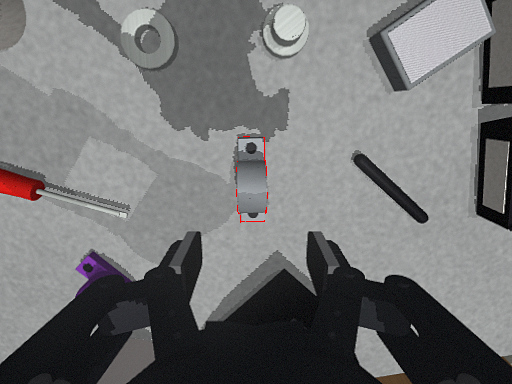

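The arm was still settling when that picture was taken, so I'll refit once at rest.

```bash
python3 - <<'E'
from h import *
p=grab('wrist'); im=p['img'].copy(); print(p['Tw'][:3,3].round(1),env.state()['time_s'])
for d in env.trace(p,'pillow_center'):
    m=d['region']; sat=(im[m].max(1).astype(int)-im[m].min(1)).mean(); uv=np.argwhere(m)[:,::-1]; w=back(p,uv,20).mean(0)
    if sat<40 and abs(w[1]+406)<40:
        x,s=fit_pillow(p,m,(515,-406,(70,80,95)))
        plan([x[0],x[1],30],x[2]/30-np.pi/2)
E
```

```text
[ 536.3 -333.1  307.5] 8.85
fit [ 516.9 -407.7] yaw 79.1 iou 0.963
shift m [-0.0084 -0.0028  0.1363] rotvec [ 0.015 -0.02  -0.01 ] shift in level axes [-0.0056 -0.0009  0.1365] TCP [ 522.3 -409.6  166.5]
```

Request:
{"op": "jog_arm", "data": {"deltas": [[-0.0084,-0.0028,0,0.015,-0.02,-0.01,0.06],[0,0,0.035,0,0,0,0.06],[0,0,0.035,0,0,0,0.06],[0,0,0.02,0,0,0,0.06],[0,0,0.01,0,0,0,0.06],[0,0,0,0,0,0,0.06]]}}

```text
time_s: 9.5
tool_pos: [517.4, -409.2, 74.6]
tool_rot: [0.004, 0.996, -0.093, 0.004]
wrist_force: [-0.5, -0.3, 0.1]
grip_width: 59.8
```

```bash
python3 -c "
from h import *
p=grab('wrist'); plan([516.9,-407.7,20],np.radians(-10.9))"
```

```text
shift m [-0.0019 -0.0023  0.0557] rotvec [ 0.008 -0.01   0.003] shift in level axes [-0.0014 -0.0018  0.0557] TCP [ 517.9 -409.7   75.7]
```

Request:
{"op": "jog_arm", "data": {"deltas": [[-0.0019,-0.0023,0.005,0.008,-0.01,0.003,0.06],[0,0,0.02,0,0,0,0.06],[0,0,0.02,0,0,0,0.06],[0,0,0.009,0,0,0,0.06],[0,0,0.002,0,0,0,0.06],[0,0,0,0,0,0,0.06]]}}

```text
time_s: 10.15
tool_pos: [520.8, -411.7, 27.2]
tool_rot: [0.004, 0.995, -0.095, 0.005]
wrist_force: [0.6, 0.4, -0.4]
grip_width: 60.1
```

```bash
python3 -c "
from h import *
plan([516.9,-407.7,20],np.radians(-10.9))"
```

```text
shift m [-0.0046 -0.0032  0.0072] rotvec [ 0.008 -0.01   0.   ] shift in level axes [-0.0045 -0.0032  0.0072] TCP [ 520.8 -411.7   27.2]
```

Request:
{"op": "jog_arm", "data": {"deltas": [[-0.0046,-0.0032,0.003,0.008,-0.01,0,0.06],[0,0,0.003,0,0,0,0.06],[0,0,0,0,0,0,0.0],[0,0,0,0,0,0,0.0],[0,0,0,0,0,0,0.0],[0,0,0,0,0,0,0.0],[0,0,0,0,0,0,0.0],[0,0,0,0,0,0,0.0]], "newtons": 60}}

```text
time_s: 10.95
tool_pos: [517.8, -408.9, 24.0]
tool_rot: [0.001, 0.995, -0.095, 0.001]
wrist_force: [-0.4, -0.6, -0.0]
grip_width: 27.4
```

```bash
python3 -c "
from h import *
c,s=np.cos(-.035),np.sin(-.035)
t=np.array([513,47])+[c*-18-s*45,s*-18+c*45]; print(t)
plan([*t,170],-.035); print(toolT().round(3))"
```

```text
[496.58570233  92.6023117 ]
shift m [-0.1153 -0.4882 -0.1472] rotvec [ 0.002 -0.003 -0.155] shift in level axes [-0.0388 -0.5005 -0.146 ] TCP [ 517.8 -408.9   24. ]
[[ 9.82000e-01 -1.89000e-01  2.00000e-03  5.17832e+02]
 [-1.89000e-01 -9.82000e-01 -2.00000e-03 -4.08923e+02]
 [ 3.00000e-03  2.00000e-03 -1.00000e+00  2.40460e+01]
 [ 0.00000e+00  0.00000e+00  0.00000e+00  1.00000e+00]]
```

Request:
{"op": "jog_arm", "data": {"deltas": [[0,0,-0.02,0,0,0,0],[0,0,-0.04,0,0,0,0],[0,0,-0.045,0,0,0,0],[0,0,-0.04,0,0,-0.08,0],[0,0,-0.005,0,0,-0.075,0],[-0.0035,-0.025,0,0,0,0,0],[-0.0035,-0.045,0,0,0,0,0],[-0.0035,-0.045,0,0,0,0,0],[-0.0035,-0.045,0,0,0,0,0],[-0.0035,-0.045,0,0,0,0,0],[-0.0035,-0.045,0,0,0,0,0],[-0.0035,-0.045,0,0,0,0,0],[-0.0035,-0.045,0,0,0,0,0],[-0.0035,-0.045,0,0,0,0,0],[-0.0035,-0.045,0,0,0,0,0],[-0.003,-0.045,0,0,0,0,0],[0,-0.02,0,0,0,0,0],[0,0,0,0,0,0,0]]}}

```text
time_s: 12.75
tool_pos: [484.4, 110.2, 170.2]
tool_rot: [-0.005, 1.0, -0.016, -0.007]
wrist_force: [0.7, -0.6, -2.6]
grip_width: 27.2
```

```bash
python3 - <<'E'
from h import *
p=grab('top'); print(p.keys() and env.state()['grip_width'],env.state()['wrist_force'].round(1))
p=grab('wrist'); cv2.imwrite('pics/w5.png',p['img']); plan([496.6,92.6,28],-.035)
c,s=np.cos(-.035),np.sin(-.035)
L=[(513+c*x-s*y,47+s*x+c*y,z) for x,y,z in [(-76,136,75),(76,136,75),(76,-136,75),(-76,-136,75)]]
print(proj(p,L).round().tolist())
E
```

```text
26.90154079996949 [ 0.1  0.1 -4. ]
shift m [0.0144 0.0162 0.1418] rotvec [-0.009  0.014  0.   ] shift in level axes [0.0125 0.0148 0.1421] TCP [484.7 107.9 170.1]
[[201.0, 109.0], [381.0, 110.0], [347.0, 359.0], [214.0, 358.0]]
```

View pics/w5.png

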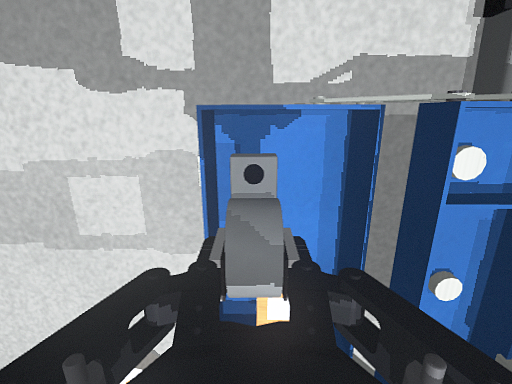

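The part is held upright. The compartment's corners appear at (202,108) and (381,108), matching the model. I'll lower in two stages.

Request:
{"op": "jog_arm", "data": {"deltas": [[0.0144,0.0162,0,-0.009,0.014,0,0],[0,0,0,0,0,0,0],[0,0,0.02,0,0,0,0],[0,0,0.03,0,0,0,0],[0,0,0.03,0,0,0,0],[0,0,0.015,0,0,0,0],[0,0,0,0,0,0,0]]}}

```text
time_s: 13.55
tool_pos: [503.5, 78.7, 72.6]
tool_rot: [0.002, 1.0, -0.024, 0.003]
wrist_force: [-0.1, -0.1, -2.7]
grip_width: 27.2
```

```bash
python3 -c "
from h import *
plan([496.6,92.6,28],-.035); print(env.state()['wrist_force'])"
```

```text
shift m [-0.0079 -0.0137  0.0445] rotvec [ 0.004 -0.006 -0.013] shift in level axes [-0.0074 -0.0137  0.0446] TCP [503.5  78.7  72.6]
[-0.11521385 -0.10312828 -2.7128613 ]
```

Request:
{"op": "jog_arm", "data": {"deltas": [[-0.0075,-0.0137,0.0,0.004,-0.006,-0.013,0],[0,0,0.015,0,0,0,0],[0,0,0.015,0,0,0,0],[0,0,0.006,0,0,0,0],[0,0,0.002,0,0,0,0],[0,0,0,0,0,0,0]]}}

```text
time_s: 14.15
tool_pos: [500.7, 91.9, 39.4]
tool_rot: [-0.001, 1.0, -0.019, 0.004]
wrist_force: [0.8, -0.3, -2.7]
grip_width: 27.2
```

```bash
python3 -c "
from h import *
plan([496.6,92.6,28],-.035); print(env.state()['wrist_force'])"
```

```text
shift m [-0.0043 -0.0005  0.0113] rotvec [-0.001 -0.008 -0.003] shift in level axes [-0.0042 -0.0005  0.0114] TCP [500.7  91.9  39.4]
[ 0.8369371  -0.32033024 -2.70266706]
```

Request:
{"op": "jog_arm", "data": {"deltas": [[-0.004,0,0.002,0,-0.008,-0.003,0],[0,0,0.003,0,0,0,0],[0,0,0.003,0,0,0,0],[0,0,0.002,0,0,0,0],[0,0,0.001,0,0,0,0],[0,0,0,0,0,0,0]]}}

```text
time_s: 14.75
tool_pos: [498.2, 92.1, 29.8]
tool_rot: [-0.001, 1.0, -0.017, 0.001]
wrist_force: [0.0, 0.8, -2.8]
grip_width: 27.0
```

```bash
python3 -c "
from h import *
plan([496.6,92.6,28],-.035); print(env.state()['wrist_force'])"
```

```text
shift m [-0.0016 -0.0004  0.0018] rotvec [-0.001 -0.003  0.   ] shift in level axes [-0.0016 -0.0004  0.0018] TCP [498.2  92.1  29.8]
[ 0.02107575  0.81444559 -2.75490081]
```

Request:
{"op": "jog_arm", "data": {"deltas": [[0,0,0.0015,0,-0.003,0,0],[0,0,0.0012,0,0,0,0],[0,0,0.001,0,0,0,0]]}}

```text
time_s: 15.05
tool_pos: [498.4, 92.2, 28.0]
tool_rot: [-0.0, 1.0, -0.017, -0.001]
wrist_force: [-5.6, -0.5, 8.5]
grip_width: 26.9
```

Contact: the vertical force reversed to +8.5 N. I'll release and rise.

Request:
{"op": "jog_arm", "data": {"deltas": [[0,0,0,0,0,0,0.035],[0,0,0,0,0,0,0.05],[0,0,0,0,0,0,0.055],[0,0,0,0,0,0,0.055],[0,0,-0.015,0,0,0,0.055],[0,0,-0.03,0,0,0,0.055],[0,0,-0.045,0,0,0,0.055],[0,0,-0.045,0,0,0,0.055],[0,0,-0.045,0,0,0,0.06],[0,0,-0.02,0,0,0,0.06],[0,0,0,0,0,0,0.06],[0,0,0,0,0,0,0.06],[0,0,0,0,0,0,0.06]]}}

```text
time_s: 16.35
tool_pos: [498.5, 91.8, 234.1]
tool_rot: [-0.001, 1.0, -0.018, -0.001]
wrist_force: [-0.4, 0.0, -0.5]
grip_width: 59.5
```

```bash
python3 - <<'E'
from h import *
p=grab('wrist'); im=p['img'].copy(); print(env.state()['grip_width'])
for t in ['pillow_center','stock_center','tray_handle']: print(t,[(np.round(d['point']).tolist(),round(d['score'],2)) for d in env.pinpoint(p,t)])
cv2.imwrite('pics/w6.png',im); plan([674.5,43.7,240],-.035)
E
```

```text
60.16380204951876
pillow_center [([500.0, 94.0, 34.0], 0.83)]
stock_center [([511.0, -37.0, 29.0], 0.73)]
tray_handle [([670.0, 45.0, 180.0], 0.73)]
shift m [ 0.1779  0.0419 -0.0067] rotvec [-0.001  0.003 -0.   ] shift in level axes [ 0.1779  0.0419 -0.0061] TCP [498.2  91.8 233.9]
```

View pics/w6.png

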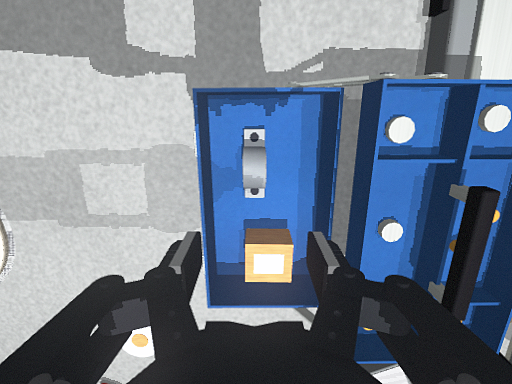

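The pillow block stands on its feet at (255,163) and the carton at (268,255) is clear of it. Back to the handle.

Request:
{"op": "jog_arm", "data": {"deltas": [[0.03,0.008,-0.006,0,0,0,0.06],[0.045,0.01,0,0,0,0,0.06],[0.045,0.01,0,0,0,0,0.06],[0.04,0.01,0,0,0,0,0.06],[0.018,0.004,0,0,0,0,0.06],[0,0,0,0,0,0,0.06],[0,0,0,0,0,0,0.06]]}}

```text
time_s: 17.25
tool_pos: [676.5, 42.6, 228.6]
tool_rot: [-0.001, 1.0, -0.017, -0.009]
wrist_force: [-0.2, 0.7, 0.2]
grip_width: 60.0
```

```bash
python3 -c "
from h import *
plan([674.5,43.7,159],-.035)"
```

```text
shift m [-0.0008 -0.0008  0.0696] rotvec [-0.002  0.017  0.001] shift in level axes [-0.002  -0.001   0.0696] TCP [676.5  42.6 228.6]
```

Request:
{"op": "jog_arm", "data": {"deltas": [[-0.001,-0.001,0,0,0.017,0,0.06],[0,0,0.02,0,0,0,0.06],[0,0,0.025,0,0,0,0.06],[0,0,0.015,0,0,0,0.06],[0,0,0.005,0,0,0,0.06],[0,0,0,0,0,0,0.06]]}}

```text
time_s: 17.85
tool_pos: [670.8, 47.0, 163.7]
tool_rot: [-0.001, 1.0, -0.016, 0.002]
wrist_force: [-0.3, -0.5, -0.3]
grip_width: 59.9
```

```bash
python3 -c "
from h import *
plan([674.5,43.7,159],-.035)"
```

```text
shift m [0.0038 0.0032 0.0047] rotvec [-0.003 -0.003  0.004] shift in level axes [0.0038 0.0032 0.0047] TCP [670.8  47.  163.7]
```

Request:
{"op": "jog_arm", "data": {"deltas": [[0.0038,0.003,0.003,-0.003,-0.003,0.004,0.06],[0,0,0.0015,0,0,0,0.06],[0,0,0,0,0,0,0.03],[0,0,0,0,0,0,0.0],[0,0,0,0,0,0,0.0],[0,0,0,0,0,0,0.0],[0,0,0,0,0,0,0.0],[0,0,0,0,0,0,0.0]], "newtons": 50}}

```text
time_s: 18.65
tool_pos: [674.8, 43.5, 163.1]
tool_rot: [0.001, 1.0, -0.017, 0.0]
wrist_force: [0.3, -0.1, -1.9]
grip_width: 13.0
```

```bash
python3 -c "
from h import *
T=toolT()[:3,3]; T0=np.array([674.5,43.7,158.2]); print(T-T0)
o=T-T0
handle_err(xy=(512.1+o[0],48.5+o[1]),z0=115.1+o[2],N=18,goal=0.)"
```

```text
[ 0.25042023 -0.15987534  4.91700313]
a 1.746 off-path (x,z): path-TCP [0.4 0.5] lat 0.9
[[-0.0087, -0.0062], [-0.0095, -0.0048], [-0.0099, -0.0038], [-0.0103, -0.0029], [-0.0105, -0.0019], [-0.0106, -0.0008], [-0.0107, 0.0002], [-0.0106, 0.0012], [-0.0104, 0.0023], [-0.0102, 0.0033], [-0.0098, 0.0042], [-0.0093, 0.0052], [-0.0088, 0.006], [-0.0082, 0.0069], [-0.0075, 0.0076], [-0.0067, 0.0083], [-0.0059, 0.0089], [-0.005, 0.0094]]
sign of tool x 1.0 rotvec [ 0.001 -0.001  0.001] F [ 0.3 -0.1 -1.9] t 18.65 w 12.968013663249621
```

Request:
{"op": "jog_arm", "data": {"deltas": [[-0.0087,0,-0.0062,0,0,0,0],[-0.0095,0,-0.0048,0,0,0,0],[-0.0099,0,-0.0038,0,0,0,0],[-0.0103,0,-0.0029,0,0,0,0],[-0.0105,0,-0.0019,0,0,0,0],[-0.0106,0,-0.0008,0,0,0,0]]}}

```text
time_s: 19.25
tool_pos: [611.0, 45.4, 183.1]
tool_rot: [0.001, 1.0, -0.017, 0.0]
wrist_force: [0.5, -0.7, -6.0]
grip_width: 12.9
```

```bash
python3 -c "
from h import *
handle_err(xy=(512.35,48.3),z0=120,N=12,goal=0.)"
```

```text
a 1.126 off-path (x,z): path-TCP [0.  0.5] lat 0.6
[[-0.0103, 0.0001], [-0.0102, 0.0015], [-0.01, 0.0025], [-0.0097, 0.0034], [-0.0094, 0.0043], [-0.0089, 0.0052], [-0.0084, 0.006], [-0.0078, 0.0067], [-0.0071, 0.0074], [-0.0064, 0.0081], [-0.0056, 0.0086], [-0.0048, 0.0091]]
sign of tool x 1.0 rotvec [ 0.002 -0.     0.001] F [ 0.5 -0.7 -6. ] t 19.25 w 12.936481099267066
```

Request:
{"op": "jog_arm", "data": {"deltas": [[-0.0103,0,0.0001,0,0,0,0],[-0.0102,0,0.0015,0,0,0,0],[-0.01,0,0.0025,0,0,0,0],[-0.0097,0,0.0034,0,0,0,0],[-0.0094,0,0.0043,0,0,0,0],[-0.0089,0,0.0052,0,0,0,0]]}}

```text
time_s: 19.85
tool_pos: [543.3, 47.5, 159.6]
tool_rot: [0.001, 1.0, -0.017, -0.002]
wrist_force: [10.6, -0.8, -17.4]
grip_width: 13.0
```

```bash
python3 -c "
from h import *
handle_err(xy=(512.35,48.3),z0=120,N=10,goal=0.)"
```

```text
a 0.461 off-path (x,z): path-TCP [ 0.1 -0. ] lat 0.3
[[-0.0038, 0.0033], [-0.0037, 0.0034], [-0.0036, 0.0036], [-0.0034, 0.0038], [-0.0032, 0.0039], [-0.003, 0.0041], [-0.0029, 0.0042], [-0.0027, 0.0043], [-0.0025, 0.0044], [-0.0022, 0.0045]]
sign of tool x 1.0 rotvec [0.002 0.004 0.   ] F [ 10.6  -0.8 -17.4] t 19.85 w 13.02070923161139
```

Request:
{"op": "jog_arm", "data": {"deltas": [[-0.0038,0,0.0033,0,0.004,0,0],[-0.0037,0,0.0034,0,0,0,0],[-0.0036,0,0.0036,0,0,0,0],[-0.0034,0,0.0038,0,0,0,0],[-0.0032,0,0.0039,0,0,0,0],[-0.003,0,0.0041,0,0,0,0],[-0.0029,0,0.0042,0,0,0,0],[-0.0013,0,0.002,0,0,0,0],[-0.0005,0,0.001,0,0,0,0]]}}

```text
time_s: 20.75
tool_pos: [516.0, 48.3, 127.1]
tool_rot: [0.001, 1.0, -0.018, 0.005]
wrist_force: [4.0, -1.1, -7.5]
grip_width: 12.8
```

```bash
python3 -c "
from h import *
handle_err(xy=(512.35,48.3),z0=120,N=5,goal=0.)"
```

```text
a 0.073 off-path (x,z): path-TCP [0. 0.] lat 0.1
[[-0.0008, 0.0014], [-0.0008, 0.0014], [-0.0007, 0.0014], [-0.0007, 0.0014], [-0.0007, 0.0015]]
sign of tool x 1.0 rotvec [ 0.002 -0.01  -0.   ] F [ 4.  -1.1 -7.5] t 20.75 w 12.780373253474833
```

Request:
{"op": "jog_arm", "data": {"deltas": [[-0.0008,0,0.0014,0,-0.006,0,0],[-0.0008,0,0.0014,0,0,0,0],[-0.0007,0,0.0014,0,0,0,0],[-0.0007,0,0.0014,0,0,0,0],[-0.0006,0,0.0012,0,0,0,0],[0,0,0,0,0,0,0]]}}

```text
time_s: 21.35
tool_pos: [512.6, 48.4, 120.7]
tool_rot: [0.001, 1.0, -0.018, 0.003]
wrist_force: [4.6, 0.9, -7.1]
grip_width: 13.0
```

```bash
python3 -c "
from h import *
handle_err(xy=(512.35,48.3),z0=120,N=2,goal=0.)"
```

```text
a 0.006 off-path (x,z): path-TCP [ 0.1 -0.1] lat 0.1
[[-0.0001, 0.0004], [-0.0001, 0.0003]]
sign of tool x 1.0 rotvec [ 0.002 -0.006 -0.   ] F [ 4.6  0.9 -7.1] t 21.35 w 13.034076201301707
```

Almost down, and the arm is still carrying some weight. I'll press on in fractions of a millimetre until it bears on the case.

Request:
{"op": "jog_arm", "data": {"deltas": [[-0.0002,0,0.0006,0,0,0,0],[-0.0002,0,0.0006,0,0,0,0],[0,0,0.0006,0,0,0,0]]}}

```text
time_s: 21.65
tool_pos: [512.1, 48.4, 119.4]
tool_rot: [0.001, 1.0, -0.017, 0.003]
wrist_force: [0.6, -0.5, 2.6]
grip_width: 13.0
```

The vertical force has changed sign at z 119.4 (expected 120), so the tray is seated. I'll let go and rise clear.

Request:
{"op": "jog_arm", "data": {"deltas": [[0,0,0,0,0,0,0.02],[0,0,0,0,0,0,0.035],[0,0,0,0,0,0,0.05],[0,0,0,0,0,0,0.06],[0,0,-0.02,0,0,0,0.06],[0,0,-0.04,0,0,0,0.06],[0,0,-0.045,0,0,0,0.06],[0,0.045,-0.02,0,0,0,0.06],[0,0.045,0,0,0,0,0.06],[0,0.045,0,0,0,0,0.06],[0,0.045,0,0,0,0,0.06],[0,0.045,0,0,0,0,0.06],[0,0.03,0,0,0,0,0.06],[0,0,0,0,0,0,0.06],[0,0,0,0,0,0,0.06]]}}

```text
time_s: 23.15
tool_pos: [501.7, -215.0, 254.0]
tool_rot: [0.003, 1.0, -0.016, 0.004]
wrist_force: [-0.3, 0.6, 0.5]
grip_width: 60.2
```

```bash
python3 - <<'E'
from h import *
p=grab('scene'); cv2.imwrite('pics/s9.png',cv2.resize(p['img'],None,fx=1.5,fy=1.5))
for t in ['tray_handle','bearing_center','coupling_center']: print(t,[(np.round(d['point']).tolist(),round(d['score'],2)) for d in env.pinpoint(p,t)])
im=p['img'].astype(int); m=np.zeros(im.shape[:2],bool); m[172:188,315:378]=1
k,l,st,c=cv2.connectedComponentsWithStats((m&(im.max(2)<55)).astype(np.uint8)); i=1+st[1:,4].argmax(); print(st[i],back(p,np.argwhere(l==i)[:,::-1],138).mean(0).round(1), env.state()['time_s'])
E
```

```text
tray_handle [([511.0, 52.0, 132.0], 0.96)]
bearing_center [([450.0, -254.0, 9.0], 0.55)]
coupling_center [([580.0, -270.0, 21.0], 0.77)]
[319 176  54   9 409] [512.6  46.6 138. ] 23.35
```

View pics/s9.png

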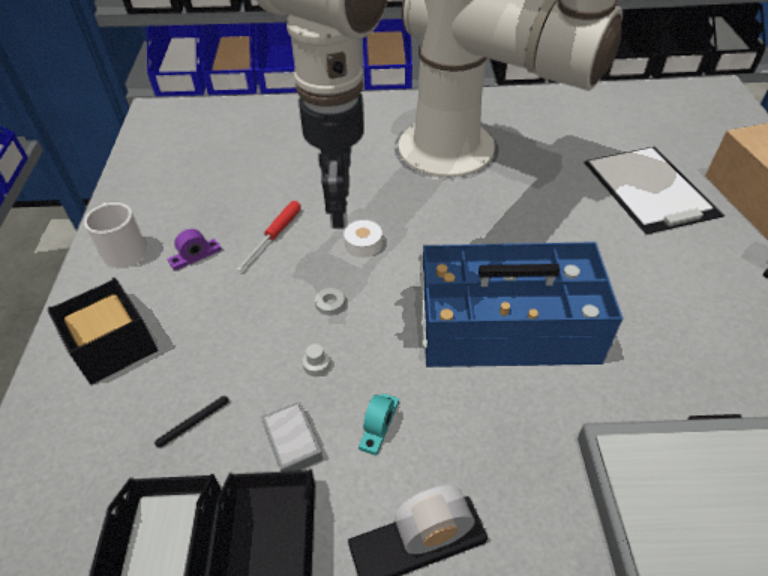

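The tray is down: the handle at (518,270) is on the same pixels as at the start. The bearing ring, coupling and look-alikes haven't moved, and the gripper is clear at z 254.

```bash
python3 -c "
from h import *
print(env.job_done())"
```

```text
the job is handed in; nothing more can be done
None
```

The pillow-block bearing now stands on its feet in the case, the tray is back fully down, and the job was handed in at about 23 s of the 72 s allowed.

- **Tray open:** I swung the tray along its link path to the rear stop; the link angle measured 1.746 rad against 1.745.
- **Bearing placed:** I set it down with light floor contact (about 8.5 N), near case x −15, y +45 mm. The wrist picture showed it upright on both feet, well clear of the carton at the right end.
- **Tray closed:** I held the handle all the way down, until the vertical force changed sign (about +2.6 N at the end), then let go. In the last scene picture the handle is at the same pixels as at the start.
- **Left alone:** The bearing ring, coupling and look-alikes are where they were. I found the carton within a few millimetres of its earlier position just before closing. With the tray down, neither it nor the bearing can be seen.

No check failed. The first fit of the bearing's pose was taken while the arm was still settling, so I repeated it at rest, and the two agreed within 0.1 mm. The arm also overshot sideways by about 13 mm above the compartment, and I corrected that before setting the bearing down.

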